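Clear the jammed ball feeder and empty it into the tray

ROBOT

A 6-joint arm with a two-finger parallel gripper is mounted at the origin on a cart in front of the work surface, level with it; the furniture and walls round the work are solid. World frame = base frame: x ahead of the robot, y to its left, z up, the work surface at z = 0. Lengths are in m, angles in degrees, forces in N, time in s.
With the tool pointing down it reaches from about 0.4 to 0.825 m from the base axis. Payload 7 kg.
Tool frame: the origin (TCP) lies at the very end of the fingers, on their centre line; the grasp point (between the pads) lies 19 mm behind it (ctrl.pinch_z is the distance from the TCP to the grasp point, in m); z points along the fingers, x is the direction in which the jaws open and shut, and the axes are right-handed (so a half turn about z gives the same grasp; the last joint's range is limited). The gripper opens to 88 mm and grips with 3 to 60 N. Pads are 19 mm wide; open, the fingers measure 130 mm over their backs; the gripper's body (78 mm by 193 mm) begins 47 mm behind the grasp point.
Start: joints at [90.304, 20.546, 0.682, 0, -70.136, -16.507], TCP at [0.188, 0.648, 0.227] pointing down, gripper open.
Joint ranges: [-176.03, 176.03], [-82.01, 121.73], [-58.28, 71.71], [-173.87, 95.51], [-174.79, -0.11], [-173.66, 173.66]. Speed limits (degrees/s): [136.94, 136.94, 172.46, 180, 180, 180].

INTERFACE

Orientations are given as [roll, pitch, yaw] about the fixed x, y, z axes, in that order (R = Rz(yaw) Ry(pitch) Rx(roll)).
In Python, from plant import ctrl gives the robot as it stands.
- The arm moves only by the tool carry_out, never from a script. Its argument "increments" is a list of rows, each a list of 7 numbers: the turn, a rotation vector about the world's x, y, z in degrees, then the shift along the world's x, y, z in mm, then the closure, from 0 (fully open) to 1 (shut). In form: [[ax, ay, az, dx, dy, dz, grip], ...]. A call has 1 to 20 rows; each row is the pose to reach, as a shift and turn from the pose commanded when the call began; what a row does not reach only later rows make up. A row lasts 1/8 s, in which the tool goes at most 62.5 mm and 10.7 degrees, less where a joint would pass 70% of its speed; a pose out of reach is approached as far as the arm can. A call with a gripper value outside its range is refused whole. The fingers move at their own pace and stop on an object; the grip force is fixed at half the most. Time passes only in rows, so rows that repeat a pose let the fingers close. It gives the time, the measured TCP pose, the force and the opening at its end, in the units of the state.
- ctrl.get_obs(): the state, without advancing time (a new reading comes with each control period).
- ctrl.snapshot(name): name is "side" or "top" or "wrist"; returns a dict with "pixels" (480x640x3 uint8, blue, green, red), "intrinsics" (3x3 intrinsics, pixels), "rvec" (rotation vector, rad) and "tvec" (3), from world to camera coordinates, as OpenCV has them; the wrist camera has in their place "hand_eye" (4x4, takes a point from camera to tool coordinates, whose origin is the TCP and whose axes are the tool frame's). Camera axes: x right, y down, z forward; pixel columns grow to the right and rows downward; lengths in m; the calibration is good to about 2 mm. A picture is of the moment at which its call begins: read the wrist's pose just before it. There is no depth.
- ctrl.close_job(): hands the job in, once; it reports no verdict.
Trained networks look in a picture, given as the dict that the camera call returned (one of the last four; its "shot" number tells which), for a name from the list of things; names that differ only in an ending like _2 or _b are one class to them, and where a whole thing is asked for, a point or a joint stands for the part that bears it (a point fixed in the world has none). Each returns a list of dicts, best first, with "confidence" (0 to 1); they miss things now and then, are a little off and sometimes report something else, mostly with a low value. They report only what shows in the picture. A call takes as long as a camera call.
- ctrl.search_frame(picture, label): "centre" ([x, y, z] in m, in world coordinates, good to about 4 mm: the middle of the surface that is visible of it).
- ctrl.outline_of(picture, label): "pixels" (480x640 bool, what is visible of it).
The state is a dict: "clock": time; "joint_pos": joint angles; "qvel": joint speeds; "tau": joint torques, N m; "tool_pos": TCP position; "orientation": TCP orientation; "force": force on the tool from outside, world axes, zero at the start; "moment": the same for the moment, N m; "opening": finger opening in m.
Only numpy, scipy, OpenCV 4.12 (cv2) and the standard library are available. Lean on these libraries where they do the work, as an engineer would, in place of code of your own. Each camera call takes 0.05 s, during which the arm holds its last target. There are 200 camera calls.

TASK

The ball feeder for the ramp experiments has jammed at the throat; empty it into the blue tray. Slide the tray squarely up against the feeder's foot, under the spout, and only then open the slide gate fully; next, gently nudge the ball that blocks the throat (the red one on the slanting baffle, or its white neighbour) back up the slope so that the jam lets go, and again if the balls wedge again. Let all five balls roll out by themselves, without lifting any, and once they are all in the tray slide the gate fully shut; leave the other things on the bench alone.

Things in the scene. Friction and masses are not known exactly. Their poses are not given: they have to be found in the camera images.
- feeder: Gravity ball feeder, fixed: a bare sheet-steel pan and chute on a grey stand, sloping 12 degrees down along its -x axis. Origin on the bench under its middle; x level, up the slope; y across; z up. Floor height under pan and chute: z = 54 + 0.2126 * (x + 130) mm. Pan: open above, from the throat (x = -3) to x = +126, y = -30 to +90, walls 36 mm high.
- throat (a point): Centre line of the throat, 19 mm above the floor (square to it), axes as the feeder's. Below it runs the straight open chute, 60 mm wide inside (y = -30 to +30), walls 26 mm high. The pan's side at y = -30 runs straight on from it. The ball on the baffle, pushed 30 to 40 mm back up and a little outward and held a moment, lets its neighbour pass; the rest roll on once the finger is lifted straight up.
- baffle (a point): Foot of the baffle, on the floor at the throat's +y corner, axes as the feeder's. The baffle, 30 mm high, slants from here up the slope and out to +y at 36 degrees to the feeder's axis. Balls wedge between it and the straight side at y = -30, two abreast, and hold up those behind; after a first nudge they may wedge once or twice again.
- spout (a point): Middle of the lip of the spout, the chute's open lower end, on its floor, 54 mm above the bench (x = -130 in the feeder's frame); underside 51 mm above the bench. Axes as the feeder's.
- foot (a point): Middle of the feeder's foot at bench height: an upright grey plate, 110 mm wide, whose face looks along the feeder's -x, 30 mm back from the lip. The tray butts against it. Axes as the feeder's.
- gate (a joint): Steel slide gate across the chute, 43 mm up from the lip. 0 = shut, 0.062 = fully open (m). It slides level along the feeder's -y axis as it opens, stays where it is left, and takes about 1.5 N to move.
- gate_knob (a point): Middle of the gate's black knob: upright, 16 mm across, 23 mm high, top 11 mm above this point; under it a thin stem on a steel bar (9 mm thick, 30 mm along y) whose top is 32 mm below this point. Take it from above or push it sideways. It stands over the middle of the chute when shut, about 133 mm above the bench, and 62 mm to the feeder's -y side when open.
- tray: Loose blue tray with a black rubber liner: 166 (x) x 156 (y) mm over the rim, 42 mm high; walls 4 mm, rim 10 mm wide round the top; inside 152 x 142 mm, floor at z = 6 mm; 0.6 kg. Origin under its middle. It starts some 10 cm out from the foot, its x axis roughly along the feeder's; squarely against the foot its origin is at x = -183 mm in the feeder's frame.
- ball_white: White plastic ball, 38 mm across, smooth; it starts wedged at the throat between the red ball and the straight side wall. Its origin is its centre; its orientation means nothing.
- ball_red: Red plastic ball, 38 mm across, smooth; it starts wedged at the throat, on the slanting baffle: the blocking ball. Its origin is its centre; its orientation means nothing.
- ball_wood: Brown wooden ball, 38 mm across, smooth; it starts behind the red and white ones. Its origin is its centre; its orientation means nothing.
- ball_green: Green glass ball, 38 mm across, smooth; it starts at the back of the heap. Its origin is its centre; its orientation means nothing.
- ball_black: Black rubber ball, 38 mm across, smooth; it starts behind the shut gate, alone in the chute. Its origin is its centre; its orientation means nothing.
- log_pad: Yellow notebook lying at the back, 210 x 150 x 11 (mm); not part of the job, leave it alone. Origin under its middle.
- spare_lid_2: Yellow jar lid lying at the back, 64 across and 18 high (mm); not part of the job, leave it alone. Origin under its middle.
- dial_timer: Cream bench timer with a black knob, to the left, 51 x 67 x 66 (mm); not part of the job, leave it alone. Origin under its middle.
- dropper_1: Brown dropper bottle, to the left, 34 across and 78 high (mm); not part of the job, leave it alone. Origin under its middle.
- dropper_3: Brown dropper bottle, to the left, 38 across and 85 high (mm); not part of the job, leave it alone. Origin under its middle.
- petri_1: Covered dish, to the left, 65 across and 14 high (mm); not part of the job, leave it alone. Origin under its middle.
- loupe: Black hand lens lying to the right, 50 x 125 x 14 (mm); not part of the job, leave it alone. Origin under its middle.
- hole_punch: Hole punch with a blue lever, to the right, 79 x 100 x 61 (mm); not part of the job, leave it alone. Origin under its middle.

How it is judged (in metres and radians):
On the way, in this order (a step that is already met when the one before it is completed fails the run):
1. the tray stands squarely against the feeder's foot, under the spout, with the gate still shut (x of tray in the frame of feeder above -0.2 m and y of tray in the frame of feeder between -0.035 and 0.035 m and angle between the x axis of tray and the x axis of feeder, either way round below 0.2 rad and value of joint gate below 0.012 m), for 0.2 s.
2. the gate is fully open (value of joint gate above 0.055 m), for 0.1 s.
3. the blocking red ball, or its white neighbour, has been nudged back up the slope by at least 5 mm ((x of ball_red in the frame of feeder above 0.0221 m or x of ball_white in the frame of feeder above 0.0364 m)).
4. all five balls are in the tray (z of ball_white in the frame of tray between 0 and 0.06 m and x of ball_white in the frame of tray between -0.078 and 0.078 m and y of ball_white in the frame of tray between -0.073 and 0.073 m and z of ball_red in the frame of tray between 0 and 0.06 m and x of ball_red in the frame of tray between -0.078 and 0.078 m and y of ball_red in the frame of tray between -0.073 and 0.073 m and z of ball_wood in the frame of tray between 0 and 0.06 m and x of ball_wood in the frame of tray between -0.078 and 0.078 m and y of ball_wood in the frame of tray between -0.073 and 0.073 m and z of ball_green in the frame of tray between 0 and 0.06 m and x of ball_green in the frame of tray between -0.078 and 0.078 m and y of ball_green in the frame of tray between -0.073 and 0.073 m and z of ball_black in the frame of tray between 0 and 0.06 m and x of ball_black in the frame of tray between -0.078 and 0.078 m and y of ball_black in the frame of tray between -0.073 and 0.073 m), for 0.2 s.
At the end, for the whole second after the job is handed in: All five balls lie at rest inside the tray (centres inside its walls and less than 60 mm above its underside, slower than 40 mm/s) and the gate is shut to within 5 mm (all of step 4 and linear speed of each of ball_white, ball_red, ball_wood, ball_green, ball_black below 0.04 m/s and value of joint gate below 0.005 m); the robot touches nothing.
It fails at once if a ball pressed harder than 15 N by the fingers (contact force between the fingers and ball_white above 15 N or contact force between the fingers and ball_red above 15 N or contact force between the fingers and ball_wood above 15 N or contact force between the fingers and ball_green above 15 N or contact force between the fingers and ball_black above 15 N).
It fails at once if a ball lifted out of the feeder (its centre more than 165 mm above the bench) (height (world z) of any of ball_white, ball_red, ball_wood, ball_green, ball_black above 0.165 m).
It fails at once if another thing on the bench moved by more than 30 mm (distance of any of log_pad, spare_lid_2, dial_timer, dropper_1, dropper_3, petri_1, loupe, hole_punch from where it was at the start of the episode above 0.03 m).
It also fails if it takes over 72 s, if anything falls off the work surface, if the arm or the gripper's body presses on something with over 40 N, if the wrist force passes 120 N, or if a joint passes its speed limit or range.

## Working session

There is one attempt and no reset: what is moved stays moved. The work goes in short steps, Python scripts to look and compute and a tool call to move; the robot and the scene stay as the last step left them, time stands still between calls to the robot, and variables do not carry over. Pictures are saved under pics/ and viewed, about 8 in all and at most 12, crops included, and the job is handed in when it is done.

Besides the shell and the picture viewer there is one more tool, called after "Request:" by a JSON object that holds its "op" and its "data", one argument or row to a line. carry_out: Moves the arm, as the interface text tells. Its arguments: {"type":"object","properties":{"increments":{"type":"array"}},"required":["increments"]}

```bash
mkdir -p pics; ls
python3 - <<'E'
from plant import ctrl
import cv2
o=ctrl.get_obs();print({k:o[k] for k in('clock','tool_pos','orientation','opening')})
for n in('top','side'):
    p=ctrl.snapshot(n);cv2.imwrite(f'pics/{n}0.png',p['pixels'])
    for l in['feeder','tray','gate_knob','gate','throat','baffle','spout','foot','ball_red','ball_white','ball_wood','ball_green','ball_black','hole_punch','loupe','dial_timer','dropper_1','petri_1']:
        try:
            r=ctrl.search_frame(p,l); print(n,l,[( [round(float(v),3) for v in d['centre']],round(d['confidence'],2)) for d in r[:3]])
        except Exception as e: print(l,e)
E
```

```text
pics
{'clock': 0.0, 'tool_pos': array([0.18821464, 0.64771597, 0.22562968]), 'orientation': array([-1.79994222e+02, -9.33393405e-02, -1.06209927e+02]), 'opening': 0.08762916951111616}
top feeder [([0.569, -0.113, 0.085], 0.6), ([0.584, -0.382, 0.009], 0.51)]
top tray [([0.541, 0.18, 0.008], 0.7)]
top gate_knob [([0.549, -0.027, 0.101], 0.59)]
top gate [([0.536, 0.177, 0.006], 0.31)]
top throat [([0.574, -0.114, 0.079], 0.65)]
top baffle [([0.571, -0.114, 0.08], 0.97)]
top spout [([0.571, -0.112, 0.082], 0.95), ([0.547, -0.028, 0.103], 0.73), ([0.567, -0.172, 0.128], 0.4)]
top foot [([0.572, -0.114, 0.08], 0.92), ([0.586, -0.133, 0.116], 0.39)]
top ball_red [([0.583, -0.128, 0.116], 0.55)]
top ball_white [([0.548, -0.146, 0.124], 0.59), ([0.489, 0.456, 0.009], 0.47)]
top ball_wood [([0.569, -0.173, 0.13], 0.54), ([0.776, 0.082, 0.018], 0.27)]
top ball_green [([0.601, -0.159, 0.125], 0.46), ([0.688, 0.383, 0.051], 0.46)]
top ball_black [([0.556, -0.048, 0.102], 0.55)]
top hole_punch [([0.433, -0.448, 0.051], 0.81)]
top loupe [([0.586, -0.382, 0.012], 0.78), ([0.577, 0.447, 0.07], 0.71)
[... 573 characters left out ...]
 0.2)]
side baffle [([0.57, -0.103, 0.072], 0.58)]
side spout [([0.568, -0.102, 0.077], 0.94), ([0.539, 0.171, 0.014], 0.51)]
side foot [([0.568, -0.111, 0.083], 0.97)]
side ball_red [([0.574, -0.12, 0.114], 0.68), ([0.591, 0.456, 0.072], 0.37)]
side ball_white [([0.546, -0.13, 0.113], 0.68)]
side ball_wood [([0.569, -0.158, 0.126], 0.59)]
side ball_green [([0.61, -0.149, 0.121], 0.51)]
side ball_black [([0.551, -0.039, 0.101], 0.47)]
side hole_punch [([0.432, -0.423, 0.044], 0.75)]
side loupe []
side dial_timer [([0.589, 0.453, 0.068], 0.61)]
side dropper_1 [([0.686, 0.4, 0.038], 0.69), ([0.626, 0.477, 0.041], 0.56), ([0.591, 0.454, 0.066], 0.4)]
side petri_1 [([0.57, -0.107, 0.077], 0.37)]
```

View pics/top0.png

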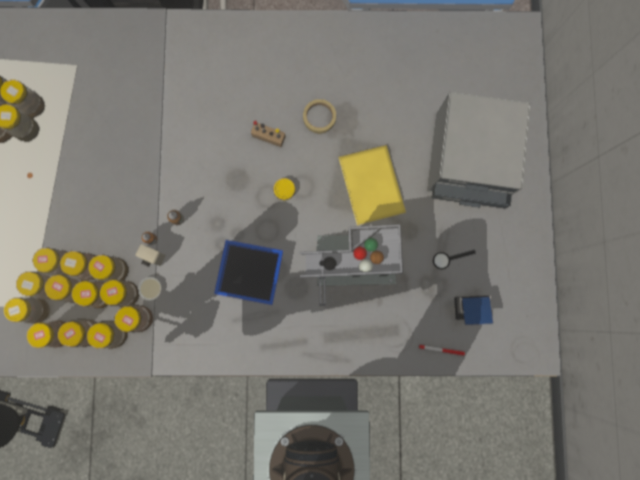

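View pics/side0.png

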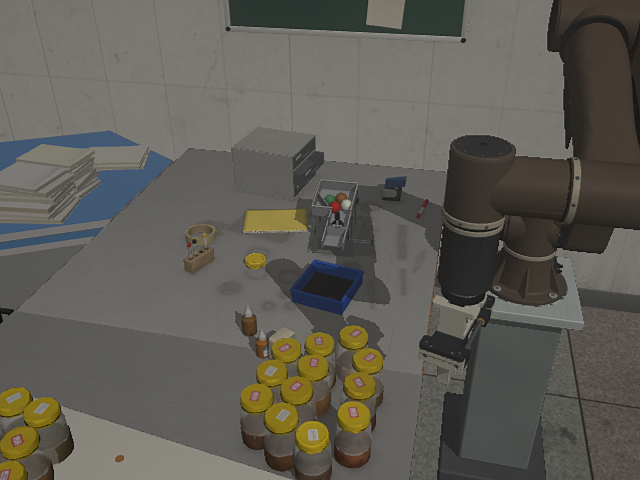

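Top view: the feeder is at about (360,250) px with its -x towards the left, i.e. world +y. The tray is at (249,271) px, turned slightly. The arm is clear of both. Next I'll fit the tray from its outline and get a rough feeder pose from the outline and enlarged crop.

```bash
cat > h.py <<'E'
import numpy as np, cv2
from scipy.spatial.transform import Rotation as R
from plant import ctrl
def cam(name):
    o=ctrl.get_obs(); p=ctrl.snapshot(name)
    if name=='wrist':
        T=np.eye(4);T[:3,:3]=R.from_euler('xyz',o['orientation'],degrees=True).as_matrix();T[:3,3]=o['tool_pos']
        M=np.linalg.inv(T@np.array(p['hand_eye'])); p['W']=M[:3]
    else:
        p['W']=np.c_[cv2.Rodrigues(np.array(p['rvec'],float))[0],np.array(p['tvec'],float).ravel()]
    return p
def back(p,uv,z):
    M=p['W'];K=np.array(p['intrinsics']);c=-M[:,:3].T@M[:,3]
    d=(M[:,:3].T@np.linalg.inv(K)@np.c_[np.atleast_2d(uv),np.ones(len(np.atleast_2d(uv)))].T).T
    return c+d*((z-c[2])/d[:,2])[:,None]
def proj(p,X):
    K=np.array(p['intrinsics']);q=(p['W'][:,:3]@np.atleast_2d(X).T).T+p['W'][:,3];q=q@K.T
    return q[:,:2]/q[:,2:]
def outl(p,l):
    r=ctrl.outline_of(p,l); return r[0]['pixels'].astype(np.uint8) if r else None
def rect(p,l,z):
    m=outl(p,l);c=max(cv2.findContours(m,0,1)[0],key=cv2.contourArea)[:,0].astype(float)
    w=back(p,c,z)[:,:2]
    return cv2.minAreaRect((w*1000).astype(np.float32)),w
E
python3 - <<'E'
from h import *
p=cam('top')
print('tray',rect(p,'tray',.042)[0]); 
r,w=rect(p,'tray',.042); print(cv2.boxPoints(r))
for l in('feeder','gate_knob'):
    try: print(l,rect(p,l,.117 if l=='feeder' else .144)[0], ctrl.outline_of(p,l)[0]['confidence'])
    except Exception as e: print(l,e)
for b,z in(('red',.104),('white',.107),('wood',.11),('green',.11)):
    m=outl(p,'ball_'+b)
    if m is not None: v,u=np.nonzero(m);print(b,len(u),back(p,[[u.mean(),v.mean()]],z)[0].round(4))
a=p['pixels'][210:310,200:420];cv2.imwrite('pics/c1.png',cv2.resize(a,None,fx=3.6,fy=3.6,interpolation=cv2.INTER_CUBIC))
E
```

```text
tray ((538.1405639648438, 177.27108764648438), (169.5959930419922, 158.88226318359375), 79.52305603027344)
[[444.60422 108.33239]
 [600.8376   79.44128]
 [631.6769  246.20978]
 [475.44354 275.1009 ]]
feeder ((570.9693603515625, -106.4246826171875), (167.49871826171875, 279.7390441894531), 6.405693054199219) 0.7
gate_knob ((549.1587524414062, -25.48615264892578), (26.304229736328125, 7.866276264190674), 0.07204126566648483) 0.44
red 3306 [0.5316 0.1702 0.104 ]
white 139 [ 0.5499 -0.1446  0.107 ]
wood 158 [ 0.573 -0.174  0.11 ]
green 161 [ 0.6081 -0.159   0.11  ]
```

View pics/c1.png

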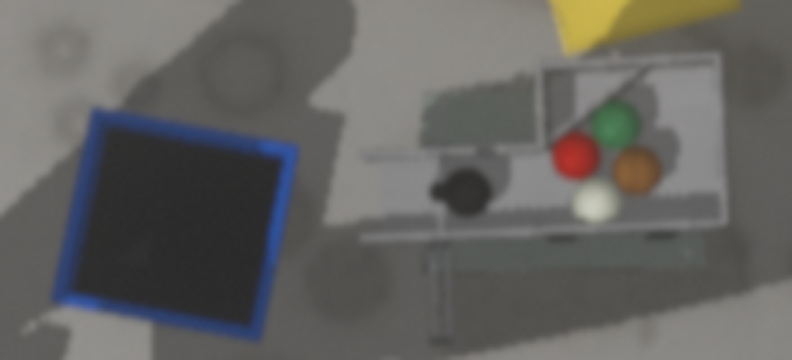

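The crop shows the tray turned about 10° from the feeder. Useful wall-top corners are the lip at (362,155) and (362,238), and the pan at (721,57), (725,222) and (541,65).

Run:
```python
from h import *
from scipy.optimize import least_squares
p=cam('top')
uv=np.array([[362,238],[725,224],[721,57],[362,155],[541,65],[597,202],[576,157]])/3.6+[200,210]
X=np.array([[-130,-31,80],[127,-31,144],[127,91,144],[-130,31,80],[-3,91,117],[31.4,-11,107],[17.1,19,104]])/1000
n=5
X=X[:6];uv=uv[:6]
def f(q):
    Y=X@R.from_euler('z',q[2]).as_matrix().T; Y[:,:2]+=q[:2]
    return (proj(p,Y)-uv).ravel()
s=least_squares(f,[.56,-.11,-1.57],loss='soft_l1');print(s.x[:2],np.degrees(s.x[2]),s.fun.reshape(-1,2).round(1))
q=s.x
for n,P in dict(knob=(-.087,0),foot=(-.1,0),trayend=(-.183,0),traywall=(-.264,0),white=(.0314,-.011),red=(.0171,.02)).items():
    print(n,(R.from_euler('z',q[2]).as_matrix()[:2,:2]@P+q[:2]).round(4))
```

```text
[ 0.55711567 -0.10706254] -88.81933962186126 [[ 3.  -0.5]
 [-0.  -0.2]
 [-0.6  0.2]
 [ 2.7 -0.1]
 [-0.4  0.4]
 [-2.4  0.2]]
knob [ 0.5553 -0.0201]
foot [ 0.5551 -0.0071]
trayend [0.5533 0.0759]
traywall [0.5517 0.1569]
white [ 0.5468 -0.1387]
red [ 0.5775 -0.1237]
```

Request:
{"op": "carry_out", "data": {
  "increments": [
    [0,0,3,60,-40,0,0],
    [0,0,5.7,100,-85,0,0],
    [0,0,5.7,140,-130,0,0],
    [0,0,5.7,180,-175,0,0],
    [0,0,5.7,220,-220,0,0],
    [0,0,5.7,260,-270,0,0],
    [0,0,5.7,300,-320,0,0],
    [0,0,5.7,335,-360,0,0],
    [0,0,5.7,364,-394,-40,0],
    [0,0,5.7,364,-394,-90,0],
    [0,0,5.7,364,-394,-140,0],
    [0,0,5.7,364,-394,-180,0],
    [0,0,5.7,364,-394,-200,0],
    [0,0,5.7,364,-394,-209,0],
    [0,0,5.7,364,-394,-209,1],
    [0,0,5.7,364,-394,-209,1],
    [0,0,5.7,364,-394,-209,1],
    [0,0,5.7,364,-394,-209,1],
    [0,0,5.7,364,-394,-209,1],
    [0,0,5.7,364,-394,-209,1]
  ]
}}

```text
clock: 5.0
tool_pos: [0.5524, 0.2542, 0.0177]
orientation: [-180.0, 0.0, -100.5]
force: [-0.6, -0.8, -0.6]
opening: 0.0331
```

Request:
{"op": "carry_out", "data": {
  "increments": [
    [0,0,0,0,0,0,1],
    [0,0,0,0,0,0,1],
    [0,0,0,0,0,0,1],
    [0,0,0,0,0,0,1]
  ]
}}

```text
clock: 5.5
tool_pos: [0.5524, 0.2542, 0.0175]
orientation: [180.0, -0.0, -100.5]
force: [0.6, 0.2, -0.4]
opening: 0.0097
```

Request:
{"op": "carry_out", "data": {
  "increments": [
    [0,0,2,0,-10,0,1],
    [0,0,4,0,-20,0,1],
    [0,0,6,0,-30,0,1],
    [0,0,8,0,-40,0,1],
    [0,0,10,0,-50,0,1],
    [0,0,11.7,-1,-60,0,1],
    [0,0,11.7,-1,-70,0,1],
    [0,0,11.7,-1,-78,0,1],
    [0,0,11.7,-1,-82,0,1],
    [0,0,11.7,-1,-82,0,1]
  ]
}}

```text
clock: 6.75
tool_pos: [0.5513, 0.1714, 0.0175]
orientation: [180.0, -0.0, -88.8]
force: [1.9, -2.5, -1.1]
opening: 0.0093
```

Run:
```python
from h import *
p=cam('top')
cv2.imwrite('pics/c2.png',cv2.resize(p['pixels'][210:310,200:420],None,fx=3.6,fy=3.6,interpolation=cv2.INTER_CUBIC))
w=cam('wrist');cv2.imwrite('pics/w2.png',w['pixels'])
```

```text
(no output)
```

View pics/w2.png

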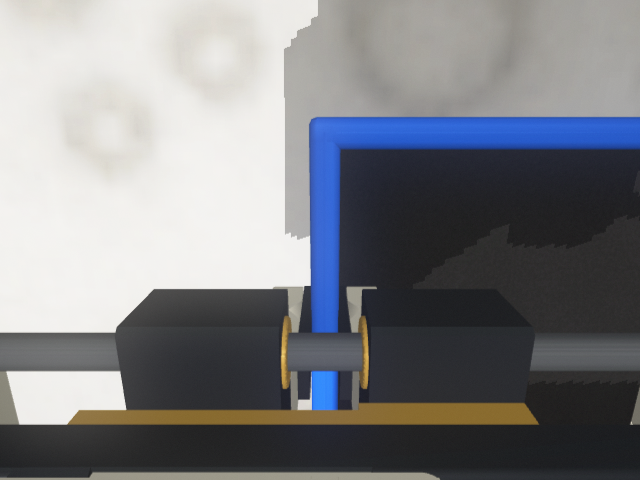

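The wrist view shows the rim held between the pads at (325,380) px and square to the jaws. Next I push on in small steps until I feel the foot.

Request:
{"op": "carry_out", "data": {
  "increments": [
    [0,0,0,0,-3,0,1],
    [0,0,0,0,-6,0,1],
    [0,0,0,0,-9,0,1],
    [0,0,0,0,-11,0,1],
    [0,0,0,0,-11,0,1]
  ]
}}

```text
clock: 7.48
tool_pos: [0.5513, 0.1608, 0.0175]
orientation: [180.0, -0.0, -88.8]
force: [0.5, 1.1, -3.0]
opening: 0.0094
```

Request:
{"op": "carry_out", "data": {
  "increments": [
    [0,0,0,0,-2,0,1],
    [0,0,0,0,-4,0,1],
    [0,0,0,0,-6,0,1],
    [0,0,0,0,-6,0,1]
  ]
}}

```text
clock: 7.98
tool_pos: [0.5513, 0.1548, 0.0175]
orientation: [180.0, -0.0, -88.8]
force: [0.2, 0.4, -2.9]
opening: 0.0094
```

Request:
{"op": "carry_out", "data": {
  "increments": [
    [0,0,0,0,-2,0,1],
    [0,0,0,0,-4,0,1],
    [0,0,0,0,-5,0,1]
  ]
}}

```text
clock: 8.35
tool_pos: [0.5513, 0.15, 0.0175]
orientation: [180.0, -0.0, -88.8]
force: [0.1, 2.6, -3.4]
opening: 0.0096
```

Run:
```python
from h import *
p=cam('top')
cv2.imwrite('pics/c3.png',cv2.resize(p['pixels'][210:310,200:420],None,fx=3.6,fy=3.6,interpolation=cv2.INTER_CUBIC))
```

```text
(no output)
```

View pics/c3.png

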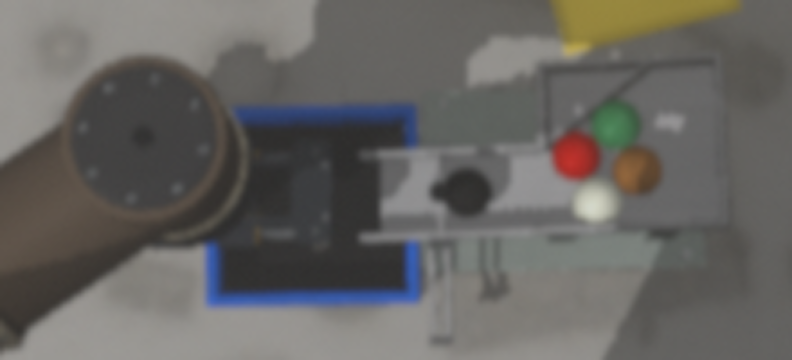

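Request:
{"op": "carry_out", "data": {
  "increments": [
    [0,0,0,2,0,0,1],
    [0,0,0,4,0,0,1],
    [0,0,0,6,-1,0,1],
    [0,0,0,6,-2,0,1],
    [0,0,0,6,-3,0,1]
  ]
}}

```text
clock: 9.02
tool_pos: [0.5574, 0.1497, 0.0176]
orientation: [-179.9, 0.2, -88.8]
force: [-9.5, 18.0, -1.3]
opening: 0.0096
```

Request:
{"op": "carry_out", "data": {
  "increments": [
    [0,0,0,0,3,0,1],
    [0,0,0,0,3,0,0.4],
    [0,0,0,0,3,0,0.4],
    [0,0,0,0,3,0,0.4],
    [0,0,0,0,3,0,0.4],
    [0,0,0,0,3,40,0.4],
    [0,0,0,0,3,90,0.4],
    [0,0,0,0,3,150,0.4],
    [0,0,0,0,-20,200,0.4],
    [0,0,0,-30,-60,240,0.4],
    [0,0,0,-57,-110,260,0.4],
    [0,0,0,-57,-165,270,0.4],
    [0,0,0,-57,-210,282,0.4],
    [0,0,0,-57,-210,282,0.4],
    [0,0,0,-57,-210,282,0.4]
  ]
}}

```text
clock: 10.9
tool_pos: [0.5002, -0.063, 0.2994]
orientation: [180.0, 0.0, -88.9]
force: [0.3, -0.3, -0.4]
opening: 0.0524
```

Run:
```python
from h import *
p=cam('wrist')
cv2.imwrite('pics/w4.png',p['pixels']);np.savez('w4.npz',W=p['W'],K=p['intrinsics'])
print(np.array(p['hand_eye']).round(3))
```

```text
[[ 1.     0.    -0.001  0.001]
 [ 0.     0.96   0.281 -0.077]
 [ 0.001 -0.281  0.96  -0.158]
 [ 0.     0.     0.     1.   ]]
```

View pics/w4.png

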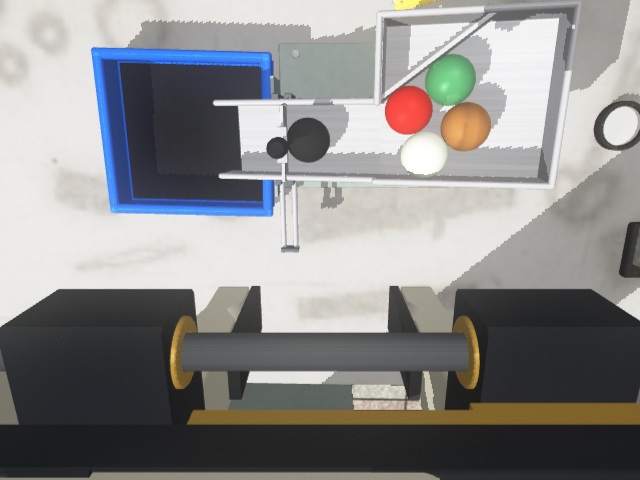

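The wrist view is clear: tray against the foot, knob top at (277,147), pan corners at (579,4), (552,187) and (378,13), red ball at (409,110), white at (424,153).

```bash
cat >> h.py <<'E'
def F(q,P):
    P=np.atleast_2d(P).astype(float); Y=P@R.from_euler('z',q[2]).as_matrix().T; Y[:,:2]+=q[:2]; return Y
E
python3 - <<'E'
from h import *
from scipy.optimize import least_squares
d=np.load('w4.npz');p=dict(W=d['W'],intrinsics=d['K'])
uv=np.array([[277,147],[579,4],[552,187],[378,13],[239,140],[424,153],[409,110]])
X=np.array([[-87,0,144],[127-7,91,144],[127-7,-31,144],[-3-7,91,117],[-130,0,54],[31.4,-11,107]])/1000
uv=uv[:6]
s=least_squares(lambda q:(proj(p,F(q,X))-uv).ravel(),[.56,-.11,-1.57],loss='soft_l1');q=s.x
print(q[:2],np.degrees(q[2]),s.fun.reshape(-1,2).round(1));np.save('q.npy',q)
print('knob',F(q,[-.087,0,.133]),'red', back(p,[[409,110]],.105),back(p,[[424,153]],.107))
def inv(w): return (w-np.r_[q[:2],0])@R.from_euler('z',q[2]).as_matrix()
for n,u,z in(('red',[409,110],.1045),('white',[424,153],.107),('wood',[466,127],.112),('green',[451,80],.112),('knob',[277,147],.144),('tray',[[95,50]],.042),('tray2',[[272,215]],.042)):
    print(n,(inv(back(p,u,z))*1000).round(1))
E
```

```text
[ 0.55782866 -0.11316638] -88.296122433164 [[-1.8 -1.2]
 [-1.  -0.1]
 [-0.  -1.9]
 [ 1.   2.5]
 [ 1.5 -0.3]
 [ 0.4  1.9]]
knob [[ 0.55524181 -0.02620485  0.133     ]] red [[ 0.58292221 -0.12986111  0.105     ]] [[ 0.54930511 -0.14442611  0.107     ]]
red [[ 17.5  24.6 104.5]]
white [[ 31.   -9.4 107. ]]
wood [[ 62.2  11.1 112. ]]
green [[ 47.6  46.4 112. ]]
knob [[-85.7  -0.9 144. ]]
tray [[-260.4   80.8   42. ]]
tray2 [[-105.3  -75.7   42. ]]
```

Request:
{"op": "carry_out", "data": {
  "increments": [
    [0,0,0,30,20,-40,0.4],
    [0,0,0,55,37,-80,0.4],
    [0,0,0,55,37,-120,0.4],
    [0,0,0,55,37,-155,0.4],
    [0,0,0,55,37,-175,0.4],
    [0,0,0,55,37,-183,0.4],
    [0,0,0,55,37,-183,1],
    [0,0,0,55,37,-183,1],
    [0,0,0,55,37,-183,1],
    [0,0,0,55,37,-183,1],
    [0,0,0,55,37,-183,1],
    [0,0,0,55,37,-183,1]
  ]
}}

```text
clock: 12.45
tool_pos: [0.5556, -0.0259, 0.117]
orientation: [-180.0, -0.0, -88.8]
force: [-1.6, -0.5, 4.4]
opening: 0.0148
```

Request:
{"op": "carry_out", "data": {
  "increments": [
    [0,0,0,-8,0,0,1],
    [0,0,0,-18,-1,0,1],
    [0,0,0,-28,-1,0,1],
    [0,0,0,-38,-1,0,1],
    [0,0,0,-48,-1,0,1],
    [0,0,0,-56,-2,0,1],
    [0,0,0,-61,-2,0,1],
    [0,0,0,-62,-2,0,1],
    [0,0,0,-62,-2,0,1],
    [0,0,0,-62,-2,0,1]
  ]
}}

```text
clock: 13.7
tool_pos: [0.4963, -0.0273, 0.1172]
orientation: [-179.6, 0.0, -88.8]
force: [13.0, -2.4, -5.3]
opening: 0.0153
```

Run:
```python
from h import *
q=np.load('q.npy')
# planned world TCP for nudge: finger ahead of red ball (feeder coords)
for P in([-.030,.014,.2],[-.030,.014,.098],[.04,.03,.11],[.03,.03,.11]): print(P,F(q,P).round(4))
```

```text
[-0.03, 0.014, 0.2] [[ 0.5709 -0.0828  0.2   ]]
[-0.03, 0.014, 0.098] [[ 0.5709 -0.0828  0.098 ]]
[0.04, 0.03, 0.11] [[ 0.589  -0.1523  0.11  ]]
[0.03, 0.03, 0.11] [[ 0.5887 -0.1423  0.11  ]]
```

Request:
{"op": "carry_out", "data": {
  "increments": [
    [0,0,0,3,0,0,1],
    [0,0,0,3,0,0,0.6],
    [0,0,0,3,0,0,0.6],
    [0,0,0,3,0,0,0.6],
    [0,0,0,3,0,25,0.6],
    [0,0,0,3,0,60,0.6],
    [0,0,0,10,-10,110,1],
    [0,0,0,10,-40,160,1],
    [0,0,0,10,-45,183,1],
    [0,0,0,10,-45,183,1]
  ]
}}

```text
clock: 14.95
tool_pos: [0.5038, -0.0733, 0.3013]
orientation: [-179.8, 0.0, -88.9]
force: [-0.2, 0.2, -0.3]
opening: 0.0023
```

Run:
```python
from h import *
p=cam('wrist');cv2.imwrite('pics/w5.png',p['pixels'])
```

```text
(no output)
```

View pics/w5.png

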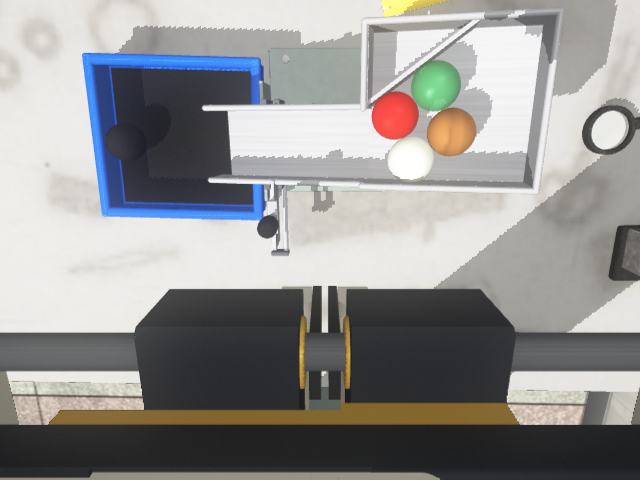

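The black ball has rolled into the tray at (125,140), the gate is open with the knob at (268,227), and the other four are still jammed. I now lower the closed fingers in front of the red ball.

Request:
{"op": "carry_out", "data": {
  "increments": [
    [0,0,0.5,35,-5,-40,1],
    [0,0,0.5,70,-10,-80,1],
    [0,0,0.5,70,-10,-120,1],
    [0,0,0.5,70,-10,-160,1],
    [0,0,0.5,70,-10,-190,1],
    [0,0,0.5,70,-10,-207,1],
    [0,0,0.5,70,-10,-213,1],
    [0,0,0.5,71,-13,-213,1],
    [0,0,0.5,71,-16,-212,1],
    [0,0,0.5,71,-19,-212,1],
    [0,0,0.5,72,-22,-211,1],
    [0,0,0.5,72,-25,-210,1],
    [0,0,0.5,72,-25,-210,1]
  ]
}}

```text
clock: 16.62
tool_pos: [0.5754, -0.0981, 0.0897]
orientation: [-180.0, 0.0, -88.3]
force: [0.3, 0.0, 0.1]
opening: 0.0005
```

Request:
{"op": "carry_out", "data": {
  "increments": [
    [0,0,0,0,-3,1,1],
    [0,0,0,0,-6,1,1],
    [0,0,0,1,-9,2,1],
    [0,0,0,1,-12,3,1],
    [0,0,0,2,-15,3,1],
    [0,0,0,3,-18,4,1],
    [0,0,0,4,-21,5,1],
    [0,0,0,4,-24,5,1],
    [0,0,0,5,-27,6,1],
    [0,0,0,5,-30,7,1],
    [0,0,0,5,-30,7,1],
    [0,0,0,5,-30,7,1]
  ]
}}

```text
clock: 18.12
tool_pos: [0.5807, -0.128, 0.0967]
orientation: [-180.0, -0.0, -88.3]
force: [0.2, -0.3, -0.8]
opening: 0.0007
```

Run:
```python
from h import *
p=cam('top');w=cam('wrist')
a=cv2.resize(p['pixels'][210:310,220:420],None,fx=3,fy=3,interpolation=cv2.INTER_CUBIC)
b=cv2.resize(w['pixels'],(400,300))
cv2.imwrite('pics/c6.png',np.vstack([a,np.pad(b,((0,0),(0,200),(0,0)))]))
```

```text
(no output)
```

View pics/c6.png

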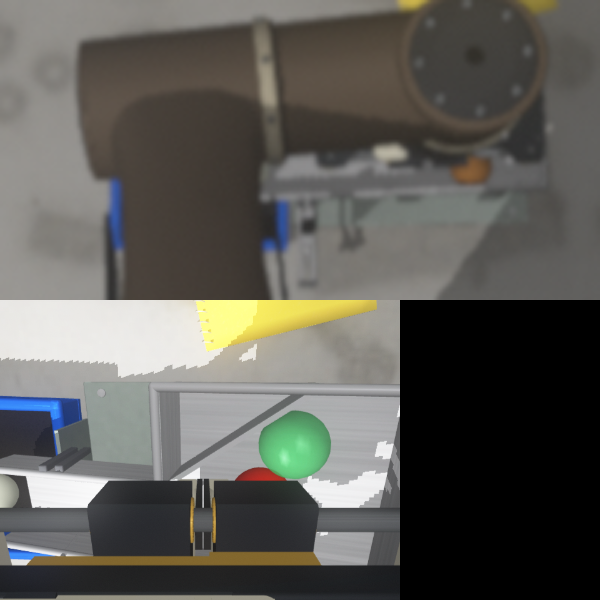

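The white ball has passed and is at the far left of the wrist view at (5,490). Red is in front of the finger and wood is along the straight side. Now I lift straight up.

Request:
{"op": "carry_out", "data": {
  "increments": [
    [0,0,0,0,0,20,1],
    [0,0,0,0,0,60,1],
    [0,0,0,0,0,110,1],
    [0,0,0,-30,25,160,1],
    [0,0,0,-76,55,205,1],
    [0,0,0,-76,55,205,1],
    [0,0,0,-76,55,205,1],
    [0,0,0,-76,55,205,1]
  ]
}}

```text
clock: 19.23
tool_pos: [0.5044, -0.073, 0.3002]
orientation: [179.9, -0.0, -88.3]
force: [-0.4, -0.6, -0.7]
opening: 0.0005
```

Run:
```python
from h import *
p=cam('wrist');cv2.imwrite('pics/w7.png',p['pixels'])
```

```text
(no output)
```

View pics/w7.png

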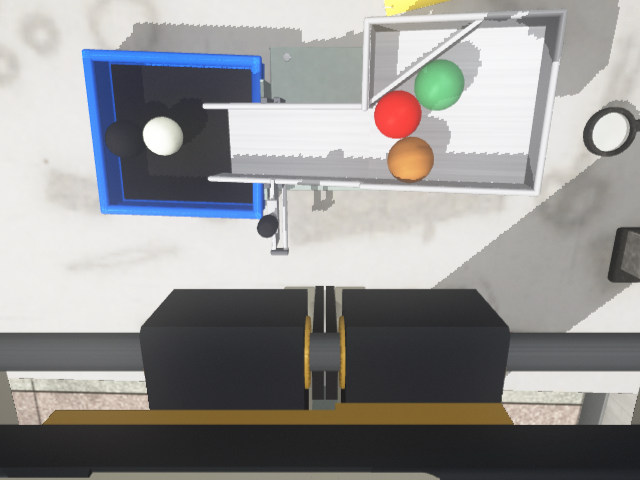

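White is in the tray at (163,136). Wood at (411,159) and red at (398,114) have wedged again, so I repeat the same nudge.

Request:
{"op": "carry_out", "data": {
  "increments": [
    [0,0,0,35,-5,-40,1],
    [0,0,0,70,-10,-80,1],
    [0,0,0,70,-10,-120,1],
    [0,0,0,70,-10,-160,1],
    [0,0,0,70,-10,-190,1],
    [0,0,0,70,-10,-206,1],
    [0,0,0,70,-10,-212,1],
    [0,0,0,71,-15,-211,1],
    [0,0,0,71,-20,-211,1],
    [0,0,0,71,-25,-209,1],
    [0,0,0,71,-28,-208,1],
    [0,0,0,71,-31,-208,1],
    [0,0,0,72,-34,-207,1],
    [0,0,0,72,-37,-206,1],
    [0,0,0,73,-40,-206,1],
    [0,0,0,74,-43,-205,1],
    [0,0,0,75,-46,-204,1],
    [0,0,0,76,-49,-204,1],
    [0,0,0,76,-52,-203,1],
    [0,0,0,76,-55,-203,1]
  ]
}}

```text
clock: 21.78
tool_pos: [0.5811, -0.1282, 0.0988]
orientation: [-179.9, -0.0, -88.3]
force: [-0.4, 0.8, 0.6]
opening: 0.0001
```

Request:
{"op": "carry_out", "data": {
  "increments": [
    [0,0,0,0,0,0,1],
    [0,0,0,0,0,0,1],
    [0,0,0,0,0,0,1],
    [0,0,0,0,0,20,1],
    [0,0,0,0,0,60,1],
    [0,0,0,0,0,110,1],
    [0,0,0,-30,25,160,1],
    [0,0,0,-76,55,203,1],
    [0,0,0,-76,55,203,1],
    [0,0,0,-76,55,203,1],
    [0,0,0,-76,55,203,1],
    [0,0,0,-76,55,203,1]
  ]
}}

```text
clock: 23.28
tool_pos: [0.5045, -0.0732, 0.3001]
orientation: [179.8, -0.0, -88.3]
force: [-0.3, -0.4, -0.7]
opening: 0.0006
```

Run:
```python
from h import *
p=cam('wrist');cv2.imwrite('pics/w8.png',p['pixels'])
```

```text
(no output)
```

View pics/w8.png

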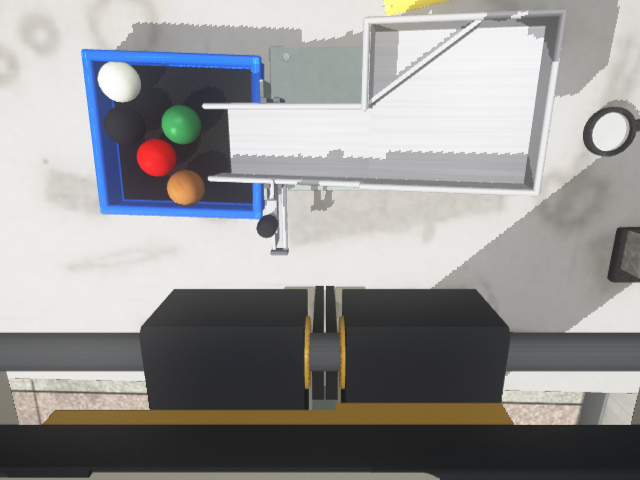

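All five balls are in the tray and the feeder is empty. Now I grasp the knob in its open position and shut the gate.

Request:
{"op": "carry_out", "data": {
  "increments": [
    [0,0,0,-9,25,-10,0.4],
    [0,0,0,-9,46,-30,0.4],
    [0,0,0,-9,46,-60,0.4],
    [0,0,0,-9,46,-100,0.4],
    [0,0,0,-9,46,-140,0.4],
    [0,0,0,-9,46,-170,0.4],
    [0,0,0,-9,46,-183,0.4],
    [0,0,0,-9,46,-183,1],
    [0,0,0,-9,46,-183,1],
    [0,0,0,-9,46,-183,1],
    [0,0,0,-9,46,-183,1],
    [0,0,0,-9,46,-183,1],
    [0,0,0,-9,46,-183,1]
  ]
}}

```text
clock: 24.95
tool_pos: [0.4957, -0.0272, 0.1192]
orientation: [-180.0, -0.0, -88.3]
force: [0.1, -4.1, 5.6]
opening: 0.0145
```

Request:
{"op": "carry_out", "data": {
  "increments": [
    [0,0,0,8,0,0,1],
    [0,0,0,18,1,0,1],
    [0,0,0,28,1,0,1],
    [0,0,0,38,1,0,1],
    [0,0,0,48,1,0,1],
    [0,0,0,55,2,0,1],
    [0,0,0,60,2,0,1],
    [0,0,0,63,2,0,1],
    [0,0,0,65,2,0,1],
    [0,0,0,65,2,0,1]
  ]
}}

```text
clock: 26.2
tool_pos: [0.5576, -0.0258, 0.1191]
orientation: [179.7, -0.1, -88.3]
force: [-11.2, -2.9, 15.4]
opening: 0.0148
```

Request:
{"op": "carry_out", "data": {
  "increments": [
    [0,0,0,-2,0,0,1],
    [0,0,0,-2,0,0,0.6],
    [0,0,0,-2,0,0,0.6],
    [0,0,0,-2,0,0,0.6],
    [0,0,0,-2,0,0,0.6],
    [0,0,0,-2,0,30,0.6],
    [0,0,0,-2,0,80,0.6],
    [0,0,0,-30,-25,140,0.6],
    [0,0,0,-54,-45,182,0.6],
    [0,0,0,-54,-45,182,0.6],
    [0,0,0,-54,-45,182,0.6]
  ]
}}

```text
clock: 27.58
tool_pos: [0.5061, -0.0698, 0.3006]
orientation: [-180.0, 0.0, -88.3]
force: [-0.9, -0.0, -0.4]
opening: 0.0349
```

Run:
```python
from h import *
p=cam('wrist');cv2.imwrite('pics/w9.png',p['pixels'])
```

```text
(no output)
```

View pics/w9.png

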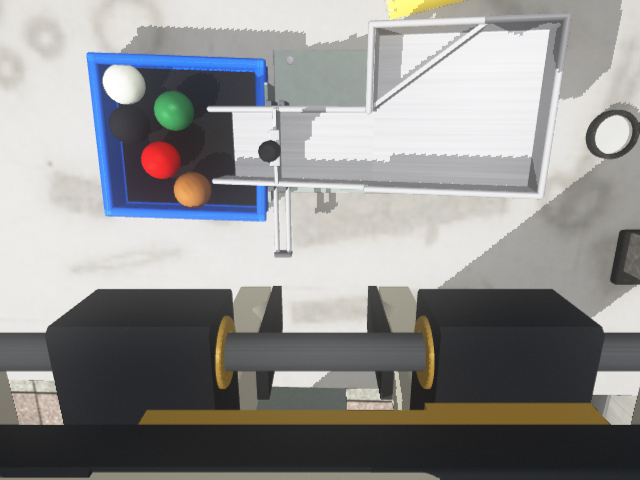

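The gate is shut, with the knob at (269,151) midway between the chute walls, as at the start. All five balls are in the tray. I'll wait briefly, check that the balls are at rest, then hand in.

Request:
{"op": "carry_out", "data": {
  "increments": [
    [0,0,0,0,0,0,0.6],
    [0,0,0,0,0,0,0.6],
    [0,0,0,0,0,0,0.6],
    [0,0,0,0,0,0,0.6],
    [0,0,0,0,0,0,0.6],
    [0,0,0,0,0,0,0.6],
    [0,0,0,0,0,0,0.6],
    [0,0,0,0,0,0,0.6],
    [0,0,0,0,0,0,0.6],
    [0,0,0,0,0,0,0.6]
  ]
}}

```text
clock: 28.88
tool_pos: [0.5064, -0.0699, 0.3006]
orientation: [-180.0, -0.0, -88.3]
force: [-0.5, -0.1, -0.2]
opening: 0.035
```

Run:
```python
from h import *
S=[cam('wrist')]
for _ in range(9): S.append(cam('wrist'))
d=np.abs(S[0]['pixels'].astype(int)-S[-1]['pixels']).max(2)[40:230,80:280]
print('changed px over 0.45 s',(d>25).sum(), ctrl.get_obs()['clock'])
q=np.load('q.npy')
for l in('white','red','wood','green','black'):
    r=ctrl.search_frame(S[-1],'ball_'+l)
    print(l,[(((np.array(x['centre'])-np.r_[q[:2],0])@R.from_euler('z',q[2]).as_matrix()*1000).round(0),round(x['confidence'],2)) for x in r[:1]])
if (d>25).sum()<30: ctrl.close_job(); print('handed in')
```

```text
changed px over 0.45 s 41 29.375
white [(array([-233.,   56.,   38.]), 0.87)]
red [(array([-204.,  -20.,   39.]), 0.78)]
wood [(array([-180.,  -45.,   37.]), 0.73)]
green [(array([-191.,   30.,   36.]), 0.73)]
black [(array([30., 28., 92.]), 0.69)]
```

Request:
{"op": "carry_out", "data": {
  "increments": [
    [0,0,0,0,0,0,0.6],
    [0,0,0,0,0,0,0.6],
    [0,0,0,0,0,0,0.6],
    [0,0,0,0,0,0,0.6],
    [0,0,0,0,0,0,0.6],
    [0,0,0,0,0,0,0.6],
    [0,0,0,0,0,0,0.6],
    [0,0,0,0,0,0,0.6],
    [0,0,0,0,0,0,0.6],
    [0,0,0,0,0,0,0.6],
    [0,0,0,0,0,0,0.6],
    [0,0,0,0,0,0,0.6],
    [0,0,0,0,0,0,0.6],
    [0,0,0,0,0,0,0.6],
    [0,0,0,0,0,0,0.6],
    [0,0,0,0,0,0,0.6],
    [0,0,0,0,0,0,0.6],
    [0,0,0,0,0,0,0.6],
    [0,0,0,0,0,0,0.6],
    [0,0,0,0,0,0,0.6]
  ]
}}

```text
clock: 32.12
tool_pos: [0.5064, -0.0698, 0.3006]
orientation: [-180.0, -0.0, -88.3]
force: [-0.1, 0.1, 0.2]
opening: 0.0353
```

Run:
```python
from h import *
S=[cam('wrist') for _ in range(10)]
d=np.abs(S[0]['pixels'].astype(int)-S[-1]['pixels']).max(2)[40:230,80:280]
n=(d>25).sum();print('changed',n)
cv2.imwrite('pics/w10.png',S[-1]['pixels'])
if n<30: ctrl.close_job(); print('handed in')
else: print(np.argwhere(d>25)[::5]+[40,80])
```

```text
changed 23
the job is handed in; nothing more can be done
handed in
```

The feeder is empty: all five balls are in the blue tray, the gate is shut, and the job is handed in. The run took about 33 s of the 72 s allowed.

I gripped the tray by its rim and slid it squarely against the foot until it met firm contact (18 N). I then pulled the gate open to its stop, and the black ball rolled out. The first nudge of the red ball let the white one pass. Red and wood then wedged again, and a second nudge cleared red, wood and green. I lifted no ball, and then pushed the gate shut to its stop.

- **Balls:** the last picture I viewed showed all five inside the tray and the feeder empty. Of the five, the position network agreed for white, red, wood and green. It placed black in the empty pan, which the picture contradicts, so I took that as a false report.
- **At rest:** the first stillness check just missed my own threshold (41 changed pixels over 0.45 s, limit 30). I waited about 2.5 s more and it passed with 23.
- **Gate:** I judged it shut from the 11 N felt at the stop and from the knob standing between the chute walls as at the start. I had no direct reading of the joint.
- **Not measured:** I did not read the force on the balls directly. Wrist force readings after each nudge were under 1 N. I saw nothing else on the bench disturbed, but did not measure it.

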